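# Build up a crosswise drying stack of frame slats

### The job

Carry on the crosswise stack of screen-frame slats on the plywood drying stand. First lay the loose long pale slat in the open place of the second layer, square across the two brown bearers, parallel to the pale slat already pinned there and as far from the middle of the stand as that one is; then lay the long dark slat centrally across the middle of those two, crosswise to them. Leave the short pale offcut where it lies.

Things in the scene. Friction and masses are not known exactly. Their poses are not given: they have to be found in the camera images.
- stand: Drying stand, fixed to the table: plywood plate 180 x 180 x 12 mm, origin at the centre of the plate's underside, z up. On the plate two brown bearer slats (first layer, 170 x 30 x 22 mm) run along the stand's x axis, centred at y = +65 and -65 mm, tops 34 mm above the table. Across them lies one pinned pale slat of the same size along the stand's y axis, centred at x = +55 mm, top at 56 mm (half of the second layer). All of these are fixed. The open half is at x = -55 mm.
- stand_gap (a point): Point on the stand at x = -55 mm, y = 0, 34 mm above the table: where the centre of the underside of the pale slat belongs. That slat lies along the stand's y axis, either way round.
- stand_top (a point): Point on the stand's middle axis, 56 mm above the table: where the centre of the underside of the dark slat belongs, bridging the two second-layer slats. That slat lies along the stand's x axis, either way round.
- slat_pale: Loose long slat of pale wood, 30 x 170 x 22 mm (x, y, z), lying flat on the table. Origin at the centre of the underside, long axis y, z up. About 70 g.
- slat_dark: Loose long slat of dark brown wood, 30 x 170 x 22 mm, lying flat on the table. Origin at the centre of the underside, long axis y, z up. About 80 g.
- offcut: Short pale offcut, 30 x 100 x 22 mm, lying loose on the table, a bystander. Origin at the centre of the underside, long axis y, z up.

How it is judged:
On the way, in this order (a step that is already met when the one before it is completed fails the run):
1. the pale slat lies released in the open place of the second layer (horizontal distance between slat_pale and stand_gap below 0.02 m and z of slat_pale in the frame of stand_gap between -0.007 and 0.007 m and angle between the y axis of slat_pale and the y axis of stand, either way round below 0.2 rad and angle between slat_pale's own z axis and vertical below 0.1 rad and linear speed of slat_pale below 0.02 m/s and contact force between the fingers and slat_pale below 0.1 N), for 0.2 s.
2. the dark slat lies released across the middle of the second layer (horizontal distance between slat_pale and stand_gap below 0.02 m and z of slat_pale in the frame of stand_gap between -0.007 and 0.007 m and angle between the y axis of slat_pale and the y axis of stand, either way round below 0.2 rad and angle between each of slat_pale, slat_dark's own z axis and vertical below 0.1 rad and linear speed of each of slat_pale, slat_dark below 0.02 m/s and horizontal distance between slat_dark and stand_top below 0.02 m and z of slat_dark in the frame of stand_top between -0.007 and 0.007 m and angle between the y axis of slat_dark and the x axis of stand, either way round below 0.2 rad and contact force between the fingers and slat_dark below 0.1 N), for 0.2 s.
At the end, for the whole second after the job is handed in: Pale slat flat on both bearers at the open place, dark slat flat across the middle of the second layer: each centre within 20 mm, 0.2 rad of parallel / crosswise, height within 7 mm, tilt under 0.1 rad, at rest (under 20 mm/s); offcut within 30 mm of its start (horizontal distance between slat_pale and stand_gap below 0.02 m and z of slat_pale in the frame of stand_gap between -0.007 and 0.007 m and angle between the y axis of slat_pale and the y axis of stand, either way round below 0.2 rad and angle between each of slat_pale, slat_dark's own z axis and vertical below 0.1 rad and linear speed of each of slat_pale, slat_dark below 0.02 m/s and horizontal distance between slat_dark and stand_top below 0.02 m and z of slat_dark in the frame of stand_top between -0.007 and 0.007 m and angle between the y axis of slat_dark and the x axis of stand, either way round below 0.2 rad and distance of offcut from where it was at the start of the episode below 0.03 m); the robot touches nothing.
It fails at once if the short offcut is moved more than 30 mm (distance of offcut from where it was at the start of the episode above 0.03 m).
It also fails if it takes over 58 s, if anything falls off the work surface, if the arm or the gripper's body presses on something with over 40 N, if the wrist force passes 120 N, or if a joint passes its speed limit or range.

### The arm

A 7-joint arm with a two-finger parallel gripper is mounted at the origin on a cart in front of the work surface, level with it; the furniture and walls round the work are solid. World frame = base frame: x ahead of the robot, y to its left, z up, the work surface at z = 0. Lengths are in m, angles in rad, forces in N, time in s.
With the tool pointing down it reaches from about 0.4 to 0.85 m from the base axis. Payload 10.4 kg.
Tool frame: the origin (TCP) lies between the finger pads; the fingertips stand 25 mm ahead of it and the grasp point (between the pads) lies 6 mm ahead of it; x points along the fingers, y is the direction in which the jaws open and shut, and the axes are right-handed (so a half turn about x gives the same grasp; the last joint's range is limited). The gripper opens to 87 mm and grips with 3 to 60 N. Pads are 19 mm wide; open, the fingers measure 117 mm over their backs; the gripper's body (75 mm by 190 mm) begins 51 mm behind the grasp point.
Start: joints at [-1.125, 0.332, -0.065, 1.46, 0.022, 1.35, -0.088], TCP at [0.282, 0.558, 0.248] pointing down, gripper open.
Joint ranges: [-2.6, 2.6], [-0.5, 2.12], [-1.47, 1.34], [0.16, 2.42], [-1.27, 4.41], [0.06, 2.06], [-2.6, 2.6]. Speed limits (rad/s): [2.22, 2.22, 2.79, 2.79, 3.14, 3.14, 3.14].

### API

Orientations are given as a unit quaternion [x, y, z, w].
In Python, from bench import r gives the robot as it stands.
- The arm moves only by the shell command python3 -m pendant 'ROWS' [FORCE]. ROWS is JSON, a list of rows, each an object with "translation": the shift along the world's x, y, z in cm, a list of three; "angular": the turn, a rotation vector about the world's x, y, z in degrees, a list of three; "hand": the opening, from -1 (shut) to 1 (fully open). In form: [{"translation": [dx, dy, dz], "angular": [wx, wy, wz], "hand": hand}, ...]. A call has 1 to 20 rows; each row shifts and turns the commanded pose from where the row before left it; what a row does not reach is not made up. A row lasts 1/10 s, in which the tool goes at most 50 mm and 8.59 degrees, less where a joint would pass 70% of its speed; a pose out of reach is approached as far as the arm can. A call is refused whole if a number of a shift passes 5 or a number of a turn 8.59, either way. A call with a gripper value outside its range is refused whole. The fingers move at their own pace and stop on an object; FORCE is the grip in N (left out, the last holds). Time passes only in rows, so rows that do not move let the fingers close. It gives the time, the measured TCP pose, the force and the opening at its end, in the units of the state.
- r.read_state(): the state, without advancing time (a new reading comes with each control period).
- r.camera(name): name is "scene" or "top" or "wrist"; returns the picture (384x512x3 uint8, red, green, blue); there is no depth.
- r.camera_info(name): a dict with "fx", "fy", "cx", "cy" (pixels), "rvec" (rotation vector, rad) and "tvec" (3), from world to camera coordinates, as OpenCV has them; the wrist camera has in their place "mount" (4x4, takes a point from camera to tool coordinates, whose origin is the TCP and whose axes are the tool frame's). Camera axes: x right, y down, z forward; pixel columns grow to the right and rows downward; lengths in m; the calibration is good to about 2 mm. A picture is of the moment at which its call begins: read the wrist's pose just before it. camera_info takes no time and is no camera call.
- r.close_job(): hands the job in, once; it reports no verdict.
Trained networks look in the newest picture that a camera, given by its name, has taken for a name from the list of things; names that differ only in an ending like _2 or _b are one class to them, and where a whole thing is asked for, a point or a joint stands for the part that bears it (a point fixed in the world has none). Each returns a list of dicts, best first, with "confidence" (0 to 1); they miss things now and then, are a little off and sometimes report something else, mostly with a low value. They report only what shows in the picture. A call takes as long as a camera call.
- r.find_in(camera, name): "point" ([row, column] in pixels, amid what is visible of it).
- r.mark_of(camera, name): "point" ([row, column] in pixels: a listed point, or the origin of a listed thing).
The state is a dict: "time": time; "joint_positions": joint angles; "joint_vel": joint speeds; "joint_torque": joint torques, N m; "ee_pos": TCP position; "eef_rot": TCP orientation; "ft_force": force on the tool from outside, world axes, zero at the start; "torque": the same for the moment, N m; "width": finger opening in m.
Only numpy, scipy, OpenCV 4.12 (cv2) and the standard library are available. Lean on these libraries where they do the work, as an engineer would, in place of code of your own. Each camera call takes 0.05 s, during which the arm holds its last target.

## Working session

There is one attempt and no reset: what is moved stays moved. The work goes in short steps, Python scripts to look and compute and a shell command to move; the robot and the scene stay as the last step left them, time stands still between calls to the robot, and variables do not carry over. Pictures are saved under pics/ and viewed, and the job is handed in when it is done.

```bash
ls; mkdir -p pics
python3 - <<'E'
from bench import r
import cv2
s=r.read_state();print({k:s[k] for k in("time","ee_pos","eef_rot","ft_force","width")})
for c in("scene","top"):
    im=r.camera(c);cv2.imwrite(f"pics/{c}0.png",im[:,:,::-1]);print(c,r.camera_info(c))
    for n in("stand","slat_pale","slat_dark","offcut","stand_gap","stand_top"):
        print(n,[(x['point'],x['confidence']) for x in r.mark_of(c,n)][:3])
print(r.camera_info("wrist"))
E
```

```text
pics
{'time': 0.0, 'ee_pos': array([0.28222599, 0.55722803, 0.24672627]), 'eef_rot': array([ 0.16372697,  0.68786752, -0.16475187,  0.68766895]), 'ft_force': array([-0.37750767,  0.2218623 ,  0.39058113]), 'width': 0.08710753675253508}
scene {'fx': 379.03425944485264, 'fy': 379.03425944485264, 'cx': 258.07987978320836, 'cy': 190.6603309576303, 'rvec': array([ 1.92395322, -0.77551114,  0.49595474]), 'tvec': array([-0.39345993,  0.22524062,  0.72739069])}
stand [([198.4, 255.4], 0.74)]
slat_pale [([247.1, 366.7], 0.78)]
slat_dark [([187.7, 176.4], 0.59)]
offcut [([276.3, 320.7], 0.82), ([201.0, 251.8], 0.32)]
stand_gap [([199.5, 246.0], 0.6)]
stand_top [([184.9, 251.7], 0.83)]
top {'fx': 381.94501372709885, 'fy': 381.94501372709885, 'cx': 260.92224548899617, 'cy': 188.96011024054792, 'rvec': array([ 2.212864  , -2.15458344,  0.0701192 ]), 'tvec': array([-0.00329668,  0.52129479,  1.12457816])}
stand [([174.4, 249.1], 0.94)]
slat_pale [([161.8, 362.7], 0.77)]
slat_dark [([206.5, 163.4], 0.84)]
offcut [([215.9, 357.7], 0.87), ([186.0, 248.9], 0.16)]
stand_gap [([186.9, 246.8], 0.68), ([207.0, 166.9], 0.6)]
stand_top [([171.0, 249.5], 0.86), ([185.4, 249.1], 0.4)]
{'fx': 300.00242762559895, 'fy': 300.00242762559895, 'cx': 254.90062818534022, 'cy': 191.18956155371325, 'mount': array([[-1.27944617e-03, -2.91011922e-01,  9.56718571e-01,
        -1.37845702e-01],
       [ 9.99997580e-01,  1.33994260e-03,  1.74490430e-03,
         8.19189566e-04],
       [-1.78973592e-03,  9.56718488e-01,  2.91009504e-01,
        -8.05461064e-02],
       [ 0.00000000e+00,  0.00000000e+00,  0.00000000e+00,
         1.00000000e+00]])}
```

Run:
```python
import cv2
a=cv2.imread("pics/top0.png");cv2.imwrite("pics/top0b.png",cv2.resize(a[90:290,110:430],None,fx=2.5,fy=2.5,interpolation=cv2.INTER_CUBIC))
```

```text
(no output)
```

View pics/top0b.png

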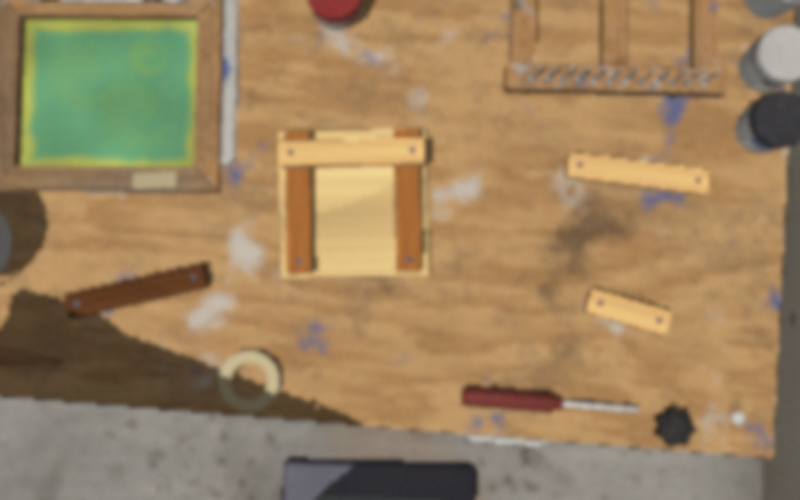

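View pics/scene0.png

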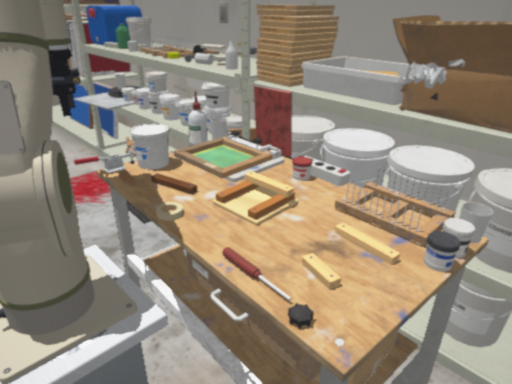

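```bash
ls pics
```

```text
scene0.png
top0.png
top0b.png
```

The top picture shows the stand in the middle (crop 355,203), with its open half toward the robot (down). The dark slat is at left (138,290), the pale slat at right (638,173) and the offcut at (628,310). Next I'll zoom in to get exact edges.

Run:
```python
import cv2,numpy as np
a=cv2.imread("pics/top0.png")
def c(r0,r1,c0,c1):return cv2.resize(a[r0:r1,c0:c1],None,fx=6,fy=6,interpolation=cv2.INTER_NEAREST)
# pale: rows 145-180 cols 330-400 ; dark rows 190-225 cols 130-200 ; stand rows 136-206 cols 215-285
L=np.vstack([c(145,180,330,400),c(190,225,130,200)])
R=c(136,206,215,275)
cv2.imwrite("pics/zoom.png",np.hstack([L,R])); print(L.shape,R.shape)
```

```text
(420, 420, 3) (420, 360, 3)
```

View pics/zoom.png

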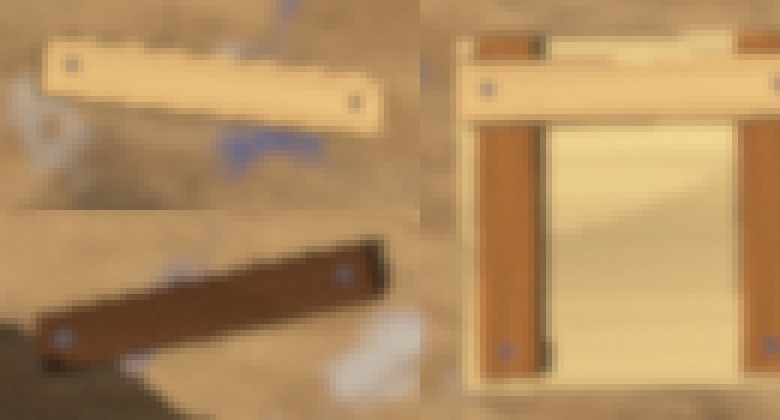

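```bash
cat > h.py <<'E'
import numpy as np,cv2
from scipy.spatial.transform import Rotation as R
from bench import r
def ray(cam,uv,z,pose=None):
    i=r.camera_info(cam)
    d=np.array([(uv[0]-i['cx'])/i['fx'],(uv[1]-i['cy'])/i['fy'],1.])
    if 'mount' in i:
        p,q=pose; M=np.array(i['mount']);Rt=R.from_quat(q).as_matrix()
        o=Rt@M[:3,3]+p; d=Rt@M[:3,:3]@d
    else:
        Rm=cv2.Rodrigues(np.array(i['rvec']))[0]; o=-Rm.T@i['tvec']; d=Rm.T@d
    return o+d*(z-o[2])/d[2]
E
python3 - <<'E'
from h import *
Lp=lambda x,y:(x/6+330-.5,y/6+145-.5)
Ld=lambda x,y:(x/6+130-.5,(y-210)/6+190-.5)
S=lambda x,y:(x/2.5+110-.5,y/2.5+90-.5)
def ax(n,pts,z):
    P=np.array([ray('top',p,z) for p in pts])[:,:2]
    d=P[1]-P[0]; print(n,P.round(4).tolist(),'mid',P.mean(0).round(4),'len',np.linalg.norm(d).round(4),'ang',np.degrees(np.arctan2(d[1],d[0])).round(1))
ax('pale screws',[Lp(72,65),Lp(355,103)],.022)
ax('pale ends',[Lp(46,66),Lp(381,105)],.022)
ax('dark screws',[Ld(64,338),Ld(345,273)],.022)
ax('dark ends',[Ld(40,340),Ld(372,270)],.022)
ax('pinned screws',[S(291,153),S(412,150)],.056)
ax('bearL bottom/right',[S(299,261),S(409,259)],.034)
for p in[(280,130),(428,128),(429,275),(282,278)]: print(ray('top',S(*p),.012).round(4))
ax('diag',[S(280,130),S(429,275)],.012);ax('diag',[S(428,128),S(282,278)],.012)
for n,(row,col),z in [('pale',(247.1,366.7),0),('dark',(187.7,176.4),0),('stand',(198.4,255.4),0),('gap',(199.5,246),.034),('stop',(184.9,251.7),.056)]:
    print('scene',n,ray('scene',(col,row),z).round(4))
for n,(row,col),z in [('pale',(161.8,362.7),0),('dark',(206.5,163.4),0),('stand',(174.4,249.1),0),('gap',(186.9,246.8),.034),('stop',(171.,249.5),.056),('off',(215.9,357.7),0)]:
    print('top',n,ray('top',(col,row),z).round(4))
q=r.read_state();Rm=R.from_quat(q['eef_rot']).as_matrix();print(Rm.round(3))
E
```

```text
pale screws [[0.6283, -0.2281], [0.6129, -0.3693]] mid [ 0.6206 -0.2987] len 0.142 ang -96.2
pale ends [[0.6275, -0.2151], [0.6122, -0.3822]] mid [ 0.6198 -0.2987] len 0.1678 ang -95.2
dark screws [[0.4462, 0.3677], [0.4821, 0.2297]] mid [0.4642 0.2987] len 0.1426 ang -75.4
dark ends [[0.4449, 0.3796], [0.484, 0.2164]] mid [0.4645 0.298 ] len 0.1678 ang -76.5
pinned screws [[0.6275, 0.1154], [0.6348, -0.0255]] mid [0.6312 0.045 ] len 0.141 ang -87.1
bearL bottom/right [[0.503, 0.1039], [0.5088, -0.0257]] mid [0.5059 0.0391] len 0.1297 ang -87.4
[0.6628 0.1341 0.012 ]
[ 0.6699 -0.0454  0.012 ]
[ 0.4915 -0.0507  0.012 ]
[0.4832 0.1256 0.012 ]
diag [[0.6628, 0.1341], [0.4915, -0.0507]] mid [0.5771 0.0417] len 0.252 ang -132.8
diag [[0.6699, -0.0454], [0.4832, 0.1256]] mid [0.5766 0.0401] len 0.2531 ang 137.5
scene pale [ 0.6193 -0.3077  0.    ]
scene dark [0.4641 0.2803 0.    ]
scene stand [0.5968 0.0586 0.    ]
scene gap [0.5281 0.0259 0.034 ]
scene stop [0.5729 0.0501 0.056 ]
top pale [ 0.6137 -0.2974  0.    ]
top dark [0.4613 0.3049 0.    ]
top stand [0.5659 0.0479 0.    ]
top gap [0.5251 0.0523 0.034 ]
top stop [0.5699 0.0449 0.056 ]
top off [ 0.4487 -0.2837  0.    ]
[[ 0.     0.452  0.892]
 [ 0.     0.892 -0.452]
 [-1.     0.    -0.   ]]
```

Run:
```python
import cv2,numpy as np
a=cv2.imread("pics/scene0.png");cv2.imwrite("pics/rack.png",cv2.resize(a[170:300,300:500],None,fx=4,fy=4,interpolation=cv2.INTER_CUBIC))
a=cv2.imread("pics/top0.png");cv2.imwrite("pics/rack2.png",cv2.resize(a[60:200,290:450],None,fx=4,fy=4,interpolation=cv2.INTER_CUBIC))
```

```text
(no output)
```

View pics/rack.png

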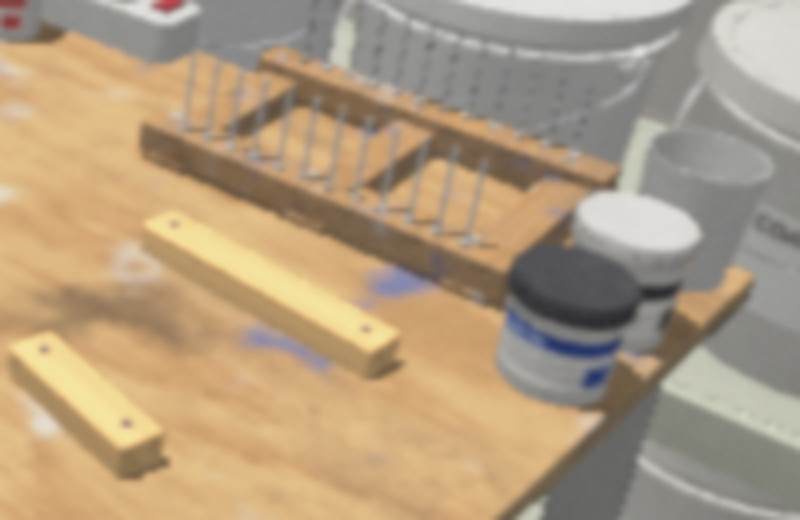

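View pics/rack2.png

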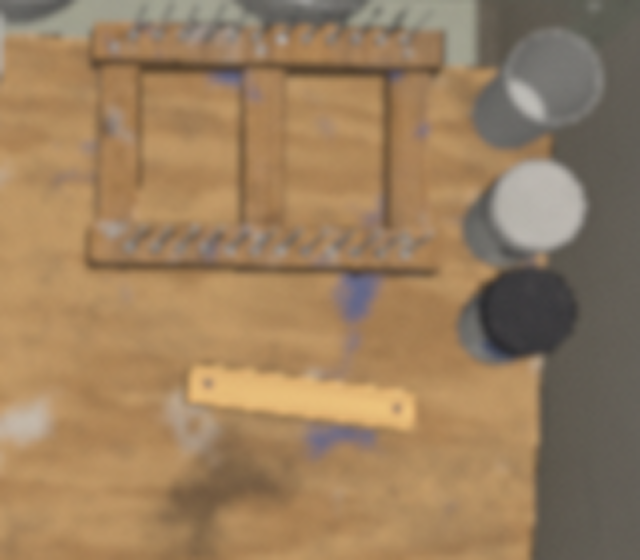

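The rack's wires stand about 110 mm beyond the pale slat. The gripper body could reach 95 mm that way, so I'll grasp about 18 mm short of the slat and let the closing jaw draw it in. I'm moving over there high up.

```bash
python3 -m pendant '[{"translation":[1.4,-3.8,0],"angular":[0,0,-3],"hand":1},{"translation":[1.4,-3.8,0],"angular":[0,0,-3],"hand":1},{"translation":[1.4,-3.8,0],"angular":[0,0,-3],"hand":1},{"translation":[1.4,-3.8,0],"angular":[0,0,-3],"hand":1},{"translation":[1.4,-3.8,0],"angular":[0,0,-3],"hand":1},{"translation":[1.4,-3.8,0],"angular":[0,0,-3],"hand":1},{"translation":[1.4,-3.8,0],"angular":[0,0,-3],"hand":1},{"translation":[1.4,-3.8,0],"angular":[0,0,-3],"hand":1},{"translation":[1.4,-3.8,0],"angular":[0,0,-3],"hand":1},{"translation":[1.4,-3.8,0],"angular":[0,0,-3],"hand":1},{"translation":[1.4,-3.8,0],"angular":[0,0,-3],"hand":1},{"translation":[1.4,-3.8,0],"angular":[0,0,-3],"hand":1},{"translation":[1.4,-3.8,0],"angular":[0,0,-3],"hand":1},{"translation":[1.4,-3.8,0],"angular":[0,0,-3],"hand":1},{"translation":[1.4,-3.8,0],"angular":[0,0,-3],"hand":1},{"translation":[1.4,-3.8,0],"angular":[0,0,-3],"hand":1},{"translation":[1.4,-3.8,0],"angular":[0,0,-3],"hand":1},{"translation":[1.4,-3.8,0],"angular":[0,0,-3],"hand":1},{"translation":[1.4,-3.8,0],"angular":[0,0,-3],"hand":1},{"translation":[1.4,-3.8,0],"angular":[0,0,-3],"hand":1}]' 20
cat >> h.py <<'E'
def st():
    s=r.read_state();M=R.from_quat(s['eef_rot']).as_matrix()
    print('t',s['time'],'pos',s['ee_pos'].round(4),'x',M[:,0].round(3),'jaw',np.degrees(np.arctan2(M[1,1],M[0,1])).round(2),'w',round(s['width'],4),'F',s['ft_force'].round(1),'j7',s['joint_positions'][6].round(2))
    return s['ee_pos'],s['eef_rot']
E
python3 - <<'E'
from h import *
st()
E
```

```text
time: 2.7
ee_pos: [0.5629, -0.2038, 0.2478]
eef_rot: [0.487, 0.513, -0.486, 0.513]
ft_force: [0.7, 0.3, 0.7]
width: 0.0869
t 2.7 pos [ 0.5629 -0.2038  0.2478] x [ 0.001  0.    -1.   ] jaw 3.06 w 0.0869 F [0.7 0.3 0.7] j7 0.48
```

```bash
python3 -m pendant '[{"translation":[1.3,-3.1,0],"angular":[0,0,-3],"hand":1},{"translation":[1.3,-3.1,0],"angular":[0,0,-3],"hand":1},{"translation":[1.3,-3.1,0],"angular":[0,0,-2.8],"hand":1},{"translation":[0,0,-3],"angular":[0,0,0],"hand":1},{"translation":[0,0,-3],"angular":[0,0,0],"hand":1},{"translation":[0,0,0],"angular":[0,0,0],"hand":1}]'
python3 - <<'E'
from h import *
p,q=st()
im=r.camera('wrist');cv2.imwrite('pics/w1.png',im[:,:,::-1])
print([(x['point'],x['confidence']) for x in r.mark_of('wrist','slat_pale')])
im=r.camera('top');cv2.imwrite('pics/t1.png',im[:,:,::-1])
E
```

```text
time: 3.3
ee_pos: [0.5997, -0.2943, 0.1834]
eef_rot: [-0.523, -0.477, 0.525, -0.473]
ft_force: [-0.6, 0.3, 0.4]
width: 0.0874
t 3.3 pos [ 0.5997 -0.2943  0.1834] x [-0.006  0.002 -1.   ] jaw -5.66 w 0.0874 F [-0.6  0.3  0.4] j7 0.52
[([182.6, 277.4], 0.81)]
```

View pics/w1.png

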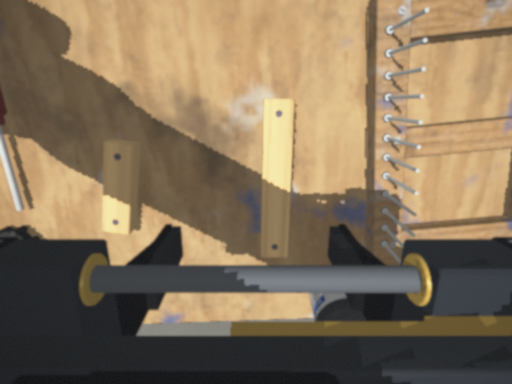

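View pics/t1.png

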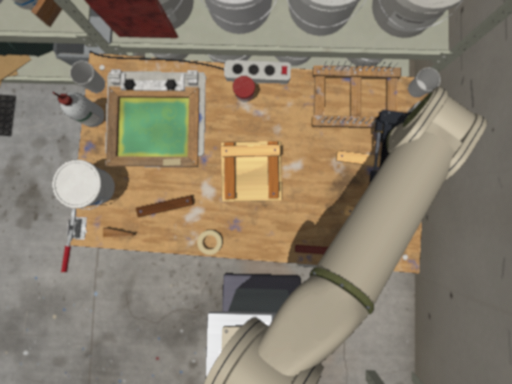

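The wrist view shows the pale slat between the fingers, with screws at (col 279,row 113) and (275,246). The offcut is at left and the rack wires at right, col ~390.

Run:
```python
from h import *
p=st()
a,b=[ray('wrist',u,.022,p)[:2] for u in((279,113),(275,246))]
d=a-b;print(a.round(4),b.round(4),(a+b)/2,np.linalg.norm(d),np.degrees(np.arctan2(d[1],d[0])))
print('wire base',ray('wrist',(386,130),.03,p))
```

```text
t 3.45 pos [ 0.6019 -0.2955  0.1892] x [ 0.002 -0.001 -1.   ] jaw -5.63 w 0.087 F [-0.1 -0.1  0.7] j7 0.52
[ 0.6327 -0.2291] [ 0.6176 -0.3732] [ 0.6251191 -0.3011798] 0.14491640805584532 84.02581420853168
wire base [ 0.73474081 -0.25481643  0.03      ]
```

```bash
python3 -m pendant '[{"translation":[0.4,-0.4,-3],"angular":[0,0,0],"hand":1},{"translation":[0,0,-3],"angular":[0,0,0],"hand":1},{"translation":[0,0,-3],"angular":[0,0,0],"hand":1},{"translation":[0,0,-2],"angular":[0,0,0],"hand":1},{"translation":[0,0,-2],"angular":[0,0,0],"hand":1},{"translation":[0,0,-1],"angular":[0,0,0],"hand":1},{"translation":[0,0,0],"angular":[0,0,0],"hand":1},{"translation":[0,0,0],"angular":[0,0,0],"hand":1},{"translation":[0,0,0],"angular":[0,0,0],"hand":1}]'
```

```text
time: 4.35
ee_pos: [0.6062, -0.2998, 0.0493]
eef_rot: [0.524, 0.474, -0.524, 0.475]
ft_force: [-0.9, 0.6, 0.0]
width: 0.0871
```

```bash
python3 -m pendant '[{"translation":[0,0,-1],"angular":[0,0,0],"hand":1},{"translation":[0,0,-1.1],"angular":[0,0,0],"hand":1},{"translation":[0,0,0],"angular":[0,0,0],"hand":1},{"translation":[0,0,0],"angular":[0,0,0],"hand":1},{"translation":[0,0,0],"angular":[0,0,0],"hand":-1},{"translation":[0,0,0],"angular":[0,0,0],"hand":-1},{"translation":[0,0,0],"angular":[0,0,0],"hand":-1},{"translation":[0,0,0],"angular":[0,0,0],"hand":-1},{"translation":[0,0,0],"angular":[0,0,0],"hand":-1},{"translation":[0,0,0],"angular":[0,0,0],"hand":-1},{"translation":[0,0,0],"angular":[0,0,0],"hand":-1},{"translation":[0,0,0],"angular":[0,0,0],"hand":-1}]' 20; python3 -c "
from h import *
st()"
```

```text
time: 5.55
ee_pos: [0.6054, -0.2994, 0.0266]
eef_rot: [0.524, 0.475, -0.524, 0.475]
ft_force: [0.7, 0.4, -0.4]
width: 0.0308
t 5.55 pos [ 0.6054 -0.2994  0.0266] x [ 0.  0. -1.] jaw -5.66 w 0.0308 F [ 0.7  0.4 -0.4] j7 0.59
```

```bash
python3 -m pendant '[{"translation":[0,0,1],"angular":[0,0,0],"hand":-1},{"translation":[0,0,2],"angular":[0,0,0],"hand":-1},{"translation":[0,0,3],"angular":[0,0,0],"hand":-1},{"translation":[0,0,3],"angular":[0,0,0],"hand":-1},{"translation":[0,0,3],"angular":[0,0,0],"hand":-1},{"translation":[0,0,1],"angular":[0,0,0],"hand":-1},{"translation":[0,0,0],"angular":[0,0,0],"hand":-1},{"translation":[0,0,0],"angular":[0,0,0],"hand":-1}]'
python3 - <<'E'
from h import *
p,q=st()
im=r.camera('wrist');cv2.imwrite('pics/w2.png',im[:,:,::-1])
im=r.camera('scene');cv2.imwrite('pics/s2.png',im[:,:,::-1])
E
```

```text
time: 6.35
ee_pos: [0.6049, -0.299, 0.1554]
eef_rot: [-0.524, -0.475, 0.524, -0.474]
ft_force: [1.3, 0.5, -1.7]
width: 0.0303
t 6.35 pos [ 0.6049 -0.299   0.1554] x [-0.001  0.001 -1.   ] jaw -5.66 w 0.0303 F [ 1.3  0.5 -1.7] j7 0.53
```

View pics/w2.png

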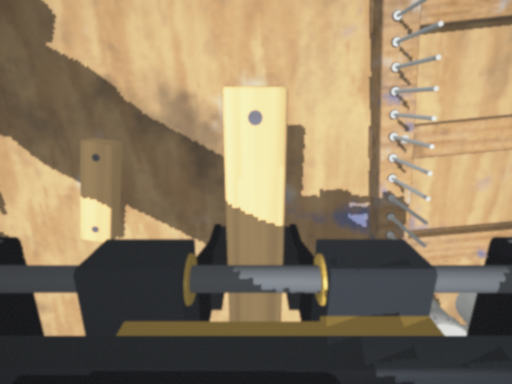

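View pics/s2.png

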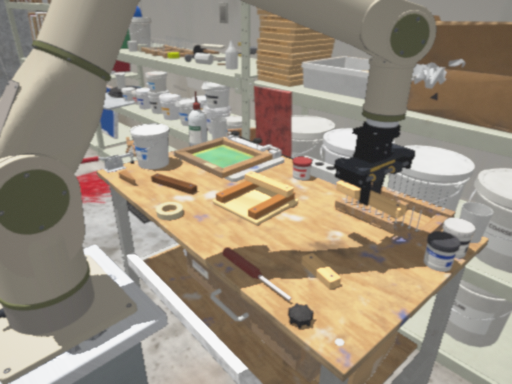

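The slat is held straight, with its near end at row 87 and its screw at (255,118). The offcut hasn't moved. I'll compute where the slat's centre sits in the hand.

Run:
```python
from h import *
p=st()
Rm=R.from_quat(p[1]).as_matrix()
for n,u in(('screw',(255,118)),('end',(255,87))):
    w=ray('wrist',u,p[0][2]-.0046,p); print(n,w,(Rm.T@(w-p[0])).round(4))
```

```text
t 6.45 pos [ 0.6047 -0.2989  0.1548] x [-0.002  0.001 -1.   ] jaw -5.65 w 0.0303 F [-0.   0.1 -1.6] j7 0.53
screw [ 0.61200234 -0.2259638   0.15020165] [ 0.0047  0.0001 -0.0733]
end [ 0.61331134 -0.21248199  0.15020165] [ 0.0047  0.0001 -0.0868]
```

```bash
python3 -m pendant '[{"translation":[-0.7,2.8,0],"angular":[0,0,0.7],"hand":-1},{"translation":[-0.7,2.8,0],"angular":[0,0,0.7],"hand":-1},{"translation":[-0.7,2.8,0],"angular":[0,0,0.7],"hand":-1},{"translation":[-0.7,2.8,0],"angular":[0,0,0.7],"hand":-1},{"translation":[-0.7,2.8,0],"angular":[0,0,0.7],"hand":-1},{"translation":[-0.7,2.8,0],"angular":[0,0,0.7],"hand":-1},{"translation":[-0.7,2.8,0],"angular":[0,0,0.7],"hand":-1},{"translation":[-0.7,2.8,0],"angular":[0,0,0.7],"hand":-1},{"translation":[-0.7,2.8,0],"angular":[0,0,0.7],"hand":-1},{"translation":[-0.7,2.8,0],"angular":[0,0,0.7],"hand":-1},{"translation":[-0.7,2.8,0],"angular":[0,0,0.7],"hand":-1},{"translation":[-0.7,2.8,0],"angular":[0,0,0.7],"hand":-1},{"translation":[0,0,0],"angular":[0,0,0],"hand":-1},{"translation":[0,0,0],"angular":[0,0,0],"hand":-1},{"translation":[0,0,0],"angular":[0,0,0],"hand":-1}]'
python3 - <<'E'
from h import *
p,q=st()
im=r.camera('wrist');cv2.imwrite('pics/w3.png',im[:,:,::-1])
E
```

```text
time: 7.95
ee_pos: [0.5212, 0.0355, 0.1561]
eef_rot: [0.488, 0.511, -0.489, 0.511]
ft_force: [-0.5, -0.5, -0.9]
width: 0.0301
t 7.95 pos [0.5212 0.0355 0.1561] x [-0.001 -0.001 -1.   ] jaw 2.66 w 0.0301 F [-0.5 -0.5 -0.9] j7 -0.01
```

View pics/w3.png

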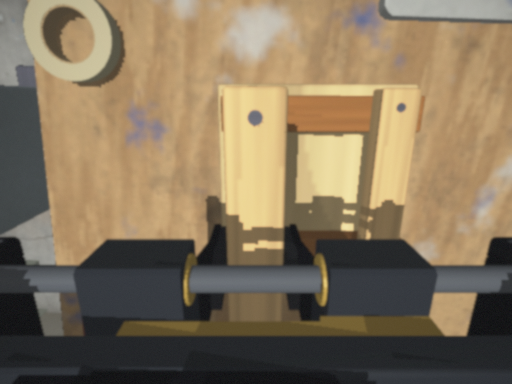

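Run:
```python
from h import *
p=st()
f=lambda u,z:ray('wrist',u,z,p)[:2].round(4)
print('screw pinned',f((401,107),.056),'plate end',f((221,86),.012),f((419,86),.012))
print('pinned edge',f((385,91),.056),f((414,93),.056),f((373,235),.056),f((404,235),.056),)
print('held screw',f((255,118),p[0][2]-.0046))
```

```text
t 8.0 pos [0.5213 0.0353 0.1562] x [-0.    -0.001 -1.   ] jaw 2.64 w 0.0302 F [ 0.6  1.  -0.3] j7 -0.01
screw pinned [0.6295 0.1167] plate end [0.4871 0.1269] [0.6627 0.1353]
pinned edge [0.6153 0.1276] [0.6374 0.1272] [0.6255 0.0094] [0.6523 0.0107]
held screw [0.5182 0.1085]
```

```bash
python3 -m pendant '[{"translation":[0.1,0.2,-2],"angular":[0,0,0],"hand":-1},{"translation":[0,0,-2],"angular":[0,0,0],"hand":-1},{"translation":[0,0,-2],"angular":[0,0,0],"hand":-1},{"translation":[0,0,-1.5],"angular":[0,0,0],"hand":-1},{"translation":[0,0,-1],"angular":[0,0,0],"hand":-1},{"translation":[0,0,0],"angular":[0,0,0],"hand":-1},{"translation":[0,0,0],"angular":[0,0,0],"hand":-1},{"translation":[0,0,0],"angular":[0,0,0],"hand":-1}]'
```

```text
time: 8.8
ee_pos: [0.523, 0.0385, 0.0724]
eef_rot: [0.488, 0.511, -0.488, 0.512]
ft_force: [0.2, -0.2, -0.9]
width: 0.0299
```

```bash
python3 -m pendant '[{"translation":[0,0,-0.5],"angular":[0,0,0],"hand":-1},{"translation":[0,0,-0.5],"angular":[0,0,0],"hand":-1},{"translation":[0,0,0],"angular":[0,0,0],"hand":-1},{"translation":[0,0,0],"angular":[0,0,0],"hand":-1},{"translation":[0,0,0],"angular":[0,0,0],"hand":-1}]'
```

```text
time: 9.3
ee_pos: [0.5224, 0.0386, 0.0617]
eef_rot: [0.488, 0.512, -0.488, 0.512]
ft_force: [0.9, 0.9, -1.6]
width: 0.0301
```

```bash
python3 -m pendant '[{"translation":[0,0,-0.1],"angular":[0,0,0],"hand":-1},{"translation":[0,0,0],"angular":[0,0,0],"hand":-1},{"translation":[0,0,0],"angular":[0,0,0],"hand":0.1},{"translation":[0,0,0],"angular":[0,0,0],"hand":0.1},{"translation":[0,0,0],"angular":[0,0,0],"hand":0.1},{"translation":[0,0,0],"angular":[0,0,0],"hand":0.1},{"translation":[0,0,0],"angular":[0,0,0],"hand":0.1}]'
python3 -m pendant '[{"translation":[0,0,1],"angular":[0,0,0],"hand":0.1},{"translation":[0,0,2],"angular":[0,0,0],"hand":0.1},{"translation":[0,0,3],"angular":[0,0,0],"hand":0.1},{"translation":[0,0,3],"angular":[0,0,0],"hand":1},{"translation":[0,0,3],"angular":[0,0,0],"hand":1},{"translation":[0,0,1],"angular":[0,0,0],"hand":1},{"translation":[0,0,0],"angular":[0,0,0],"hand":1},{"translation":[0,0,0],"angular":[0,0,0],"hand":1}]'
python3 - <<'E'
from h import *
p,q=st()
im=r.camera('wrist');cv2.imwrite('pics/w4.png',im[:,:,::-1])
E
```

```text
time: 10.0
ee_pos: [0.5224, 0.0386, 0.0606]
eef_rot: [0.488, 0.512, -0.488, 0.512]
ft_force: [-0.1, -0.5, 0.3]
width: 0.0476
time: 10.8
ee_pos: [0.5219, 0.0386, 0.1899]
eef_rot: [0.488, 0.512, -0.488, 0.512]
ft_force: [-0.1, -0.4, -1.0]
width: 0.0797
t 10.8 pos [0.5219 0.0386 0.1899] x [-0.001  0.    -1.   ] jaw 2.75 w 0.0797 F [-0.1 -0.4 -1. ] j7 -0.03
```

View pics/w4.png

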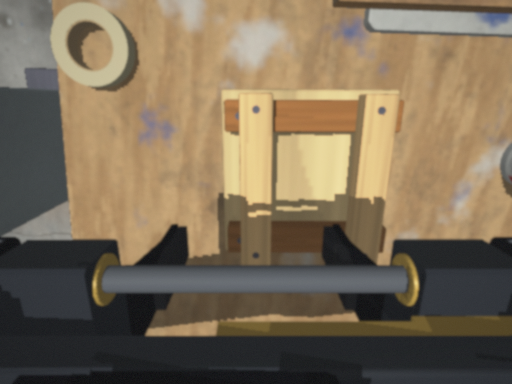

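The pale slat is released on both bearers, with its screw at (256,110) level with the pinned slat's at (381,111). Next is the dark slat.

```bash
python3 - <<'E'
from h import *
p=st()
a,b,c=[ray('wrist',u,.056,p)[:2] for u in((256,110),(381,111),(256,255))]
print(a,b,c,np.linalg.norm(a-b),'pale mid',(a+c)/2)
E
python3 -m pendant '[{"translation":[-0.3,1.3,0],"angular":[0,0,1],"hand":1},{"translation":[-0.6,2.6,0],"angular":[0,0,1.1],"hand":1},{"translation":[-0.6,2.6,0],"angular":[0,0,1.1],"hand":1},{"translation":[-0.6,2.6,0],"angular":[0,0,1.1],"hand":1},{"translation":[-0.6,2.6,0],"angular":[0,0,1.2],"hand":1},{"translation":[-0.6,2.6,0],"angular":[0,0,1.2],"hand":1},{"translation":[-0.6,2.6,0],"angular":[0,0,1.2],"hand":1},{"translation":[-0.6,2.6,0],"angular":[0,0,1.2],"hand":1},{"translation":[-0.6,2.6,0],"angular":[0,0,1.2],"hand":1},{"translation":[-0.6,2.6,0],"angular":[0,0,1],"hand":1},{"translation":[-0.1,1.3,0],"angular":[0,0,0],"hand":1},{"translation":[0,0,0],"angular":[0,0,0],"hand":1},{"translation":[0,0,0],"angular":[0,0,0],"hand":1},{"translation":[0,0,0],"angular":[0,0,0],"hand":1}]'
python3 - <<'E'
from h import *
p,q=st()
im=r.camera('wrist');cv2.imwrite('pics/w5.png',im[:,:,::-1])
E
```

```text
t 10.85 pos [0.5217 0.0386 0.1894] x [-0.002 -0.    -1.   ] jaw 2.74 w 0.0823 F [-0.2  1.1 -0.2] j7 -0.03
[0.51920937 0.11141964] [0.62829798 0.11600202] [ 0.52638159 -0.02983441] 0.10918482050525213 pale mid [0.52279548 0.04079262]
time: 12.25
ee_pos: [0.4651, 0.2971, 0.1906]
eef_rot: [0.436, 0.557, -0.436, 0.557]
ft_force: [0.0, 0.7, 0.7]
width: 0.0867
t 12.25 pos [0.4651 0.2971 0.1906] x [ 0. -0. -1.] jaw 13.9 w 0.0867 F [0.  0.7 0.7] j7 -0.34
```

View pics/w5.png

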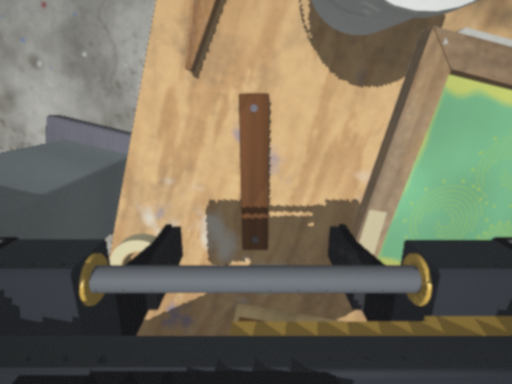

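The dark slat lies centrally between the fingers, with screws at (254,108) and (255,240).

```bash
python3 - <<'E'
from h import *
p=st()
a,b=[ray('wrist',u,.022,p)[:2] for u in((254,108),(255,240))]
d=a-b;print((a+b)/2,np.linalg.norm(d),np.degrees(np.arctan2(d[1],d[0])))
E
python3 -m pendant '[{"translation":[0,0,-3],"angular":[0,0,0],"hand":1},{"translation":[0,0,-3],"angular":[0,0,0],"hand":1},{"translation":[0,0,-3],"angular":[0,0,0],"hand":1},{"translation":[0,0,-2],"angular":[0,0,0],"hand":1},{"translation":[0,0,-2],"angular":[0,0,0],"hand":1},{"translation":[0,0,-1],"angular":[0,0,0],"hand":1},{"translation":[0,0,0],"angular":[0,0,0],"hand":1},{"translation":[0,0,0],"angular":[0,0,0],"hand":1}]'
```

```text
t 12.3 pos [0.465  0.2972 0.1907] x [ 0. -0. -1.] jaw 13.91 w 0.0871 F [ 0.1 -0.3  0.6] j7 -0.34
[0.4647425  0.29940761] 0.1429103284486661 104.41262776526389
time: 13.1
ee_pos: [0.465, 0.2985, 0.0514]
eef_rot: [0.436, 0.557, -0.435, 0.557]
ft_force: [-0.8, 0.2, 0.5]
width: 0.0869
```

```bash
python3 -m pendant '[{"translation":[0,0.1,-1],"angular":[0,0,0],"hand":1},{"translation":[0,0,-1.3],"angular":[0,0,0],"hand":1},{"translation":[0,0,0],"angular":[0,0,0],"hand":1},{"translation":[0,0,0],"angular":[0,0,0],"hand":1},{"translation":[0,0,0],"angular":[0,0,0],"hand":-1},{"translation":[0,0,0],"angular":[0,0,0],"hand":-1},{"translation":[0,0,0],"angular":[0,0,0],"hand":-1},{"translation":[0,0,0],"angular":[0,0,0],"hand":-1},{"translation":[0,0,0],"angular":[0,0,0],"hand":-1},{"translation":[0,0,0],"angular":[0,0,0],"hand":-1},{"translation":[0,0,0],"angular":[0,0,0],"hand":-1},{"translation":[0,0,0],"angular":[0,0,0],"hand":-1}]' 20; python3 -c "
from h import *
st()"
```

```text
time: 14.3
ee_pos: [0.4644, 0.2996, 0.0276]
eef_rot: [0.435, 0.557, -0.435, 0.557]
ft_force: [-0.9, -0.3, 1.2]
width: 0.0309
t 14.3 pos [0.4644 0.2996 0.0276] x [ 0.  0. -1.] jaw 14.04 w 0.0309 F [-0.9 -0.3  1.2] j7 -0.27
```

```bash
python3 -m pendant '[{"translation":[0,0,1],"angular":[0,0,0],"hand":-1},{"translation":[0,0,2],"angular":[0,0,0],"hand":-1},{"translation":[0,0,3],"angular":[0,0,0],"hand":-1},{"translation":[0,0,3],"angular":[0,0,0],"hand":-1},{"translation":[0,0,3],"angular":[0,0,0],"hand":-1},{"translation":[0,0,2],"angular":[0,0,0],"hand":-1},{"translation":[0,0,1],"angular":[0,0,0],"hand":-1},{"translation":[0,0,0],"angular":[0,0,0],"hand":-1},{"translation":[0,0,0],"angular":[0,0,0],"hand":-1},{"translation":[0,0,0],"angular":[0,0,0],"hand":-1}]'
python3 - <<'E'
from h import *
p,q=st()
im=r.camera('wrist');cv2.imwrite('pics/w6.png',im[:,:,::-1])
E
```

```text
time: 15.3
ee_pos: [0.4638, 0.2992, 0.1763]
eef_rot: [0.434, 0.557, -0.436, 0.557]
ft_force: [-0.2, 0.4, -1.0]
width: 0.03
t 15.3 pos [0.4638 0.2992 0.1763] x [-0.001 -0.001 -1.   ] jaw 14.04 w 0.03 F [-0.2  0.4 -1. ] j7 -0.34
```

View pics/w6.png

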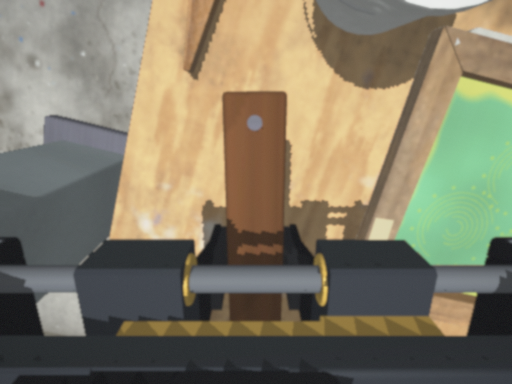

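Held straight and centred (near end at row 92). Turning +79° on the way over the stand.

```bash
python3 -m pendant '[{"translation":[0.8,-1.8,0],"angular":[0,0,5.6],"hand":-1},{"translation":[0.8,-1.8,0],"angular":[0,0,5.6],"hand":-1},{"translation":[0.8,-1.8,0],"angular":[0,0,5.6],"hand":-1},{"translation":[0.8,-1.8,0],"angular":[0,0,5.6],"hand":-1},{"translation":[0.8,-1.8,0],"angular":[0,0,5.6],"hand":-1},{"translation":[0.8,-1.8,0],"angular":[0,0,5.6],"hand":-1},{"translation":[0.8,-1.8,0],"angular":[0,0,5.6],"hand":-1},{"translation":[0.8,-1.8,0],"angular":[0,0,5.6],"hand":-1},{"translation":[0.8,-1.8,0],"angular":[0,0,5.6],"hand":-1},{"translation":[0.8,-1.8,0],"angular":[0,0,5.6],"hand":-1},{"translation":[0.8,-1.8,0],"angular":[0,0,5.6],"hand":-1},{"translation":[0.8,-1.8,0],"angular":[0,0,5.6],"hand":-1},{"translation":[0.8,-1.8,0],"angular":[0,0,5.6],"hand":-1},{"translation":[0.8,-2.2,0],"angular":[0,0,5.6],"hand":-1},{"translation":[0,0,0],"angular":[0,0,0],"hand":-1},{"translation":[0,0,0],"angular":[0,0,0],"hand":-1},{"translation":[0,0,0],"angular":[0,0,0],"hand":-1},{"translation":[0,0,0],"angular":[0,0,0],"hand":-1}]'
python3 - <<'E'
from h import *
p,q=st()
im=r.camera('wrist');cv2.imwrite('pics/w7.png',im[:,:,::-1])
E
```

```text
time: 17.15
ee_pos: [0.5761, 0.0447, 0.1773]
eef_rot: [-0.015, 0.707, 0.015, 0.707]
ft_force: [-0.9, 0.5, -0.4]
width: 0.0296
t 17.15 pos [0.5761 0.0447 0.1773] x [-0.  0. -1.] jaw 92.49 w 0.0296 F [-0.9  0.5 -0.4] j7 1.55
```

View pics/w7.png

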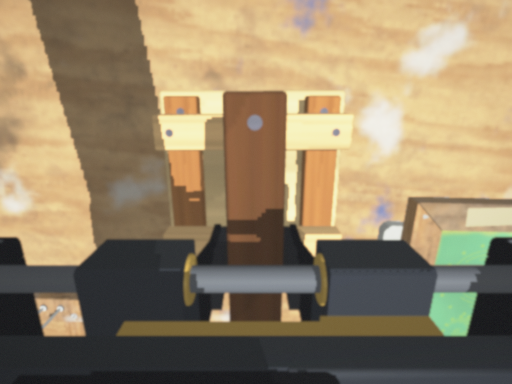

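The dark slat is over the middle. The pale slat's screws at (169,132) and (336,132) sit evenly on either side of it, so I'm lowering.

```bash
python3 -m pendant '[{"translation":[0.1,-0.2,-2],"angular":[0,0,0],"hand":-1},{"translation":[0,0,-2],"angular":[0,0,0],"hand":-1},{"translation":[0,0,-2],"angular":[0,0,0],"hand":-1},{"translation":[0,0,-1.4],"angular":[0,0,0],"hand":-1},{"translation":[0,0,-1],"angular":[0,0,0],"hand":-1},{"translation":[0,0,0],"angular":[0,0,0],"hand":-1},{"translation":[0,0,0],"angular":[0,0,0],"hand":-1},{"translation":[0,0,0],"angular":[0,0,0],"hand":-1}]'
```

```text
time: 18.0
ee_pos: [0.578, 0.0417, 0.0945]
eef_rot: [-0.015, 0.706, 0.015, 0.707]
ft_force: [-0.0, -0.6, -0.2]
width: 0.0299
```

```bash
python3 -m pendant '[{"translation":[0,0,-0.5],"angular":[0,0,0],"hand":-1},{"translation":[0,0,-0.5],"angular":[0,0,0],"hand":-1},{"translation":[0,0,0],"angular":[0,0,0],"hand":-1},{"translation":[0,0,0],"angular":[0,0,0],"hand":-1},{"translation":[0,0,0],"angular":[0,0,0],"hand":-1}]'
```

```text
time: 18.5
ee_pos: [0.5772, 0.0416, 0.0834]
eef_rot: [-0.015, 0.707, 0.015, 0.707]
ft_force: [-0.6, -0.3, -0.7]
width: 0.0301
```

```bash
python3 -m pendant '[{"translation":[0,0,0],"angular":[0,0,0],"hand":0.1},{"translation":[0,0,0],"angular":[0,0,0],"hand":0.1},{"translation":[0,0,0],"angular":[0,0,0],"hand":0.1},{"translation":[0,0,0],"angular":[0,0,0],"hand":0.1},{"translation":[0,0,0],"angular":[0,0,0],"hand":0.1},{"translation":[0,0,0],"angular":[0,0,0],"hand":0.1}]'
python3 -m pendant '[{"translation":[0,0,1],"angular":[0,0,0],"hand":0.1},{"translation":[0,0,2],"angular":[0,0,0],"hand":0.1},{"translation":[0,0,3],"angular":[0,0,0],"hand":0.1},{"translation":[0,0,3],"angular":[0,0,0],"hand":1},{"translation":[0,0,3],"angular":[0,0,0],"hand":1},{"translation":[0,0,1],"angular":[0,0,0],"hand":1},{"translation":[0,0,0],"angular":[0,0,0],"hand":1},{"translation":[0,0,0],"angular":[0,0,0],"hand":1}]'
python3 - <<'E'
from h import *
p,q=st()
im=r.camera('wrist');cv2.imwrite('pics/w8.png',im[:,:,::-1])
E
```

```text
time: 19.1
ee_pos: [0.5774, 0.0416, 0.0836]
eef_rot: [-0.015, 0.707, 0.015, 0.707]
ft_force: [0.4, -0.1, 0.3]
width: 0.0478
time: 19.9
ee_pos: [0.577, 0.0416, 0.2128]
eef_rot: [-0.015, 0.707, 0.015, 0.707]
ft_force: [0.2, -0.4, -0.8]
width: 0.0804
t 19.9 pos [0.577  0.0416 0.2128] x [-0.001 -0.    -1.   ] jaw 92.44 w 0.0804 F [ 0.2 -0.4 -0.8] j7 1.54
```

View pics/w8.png

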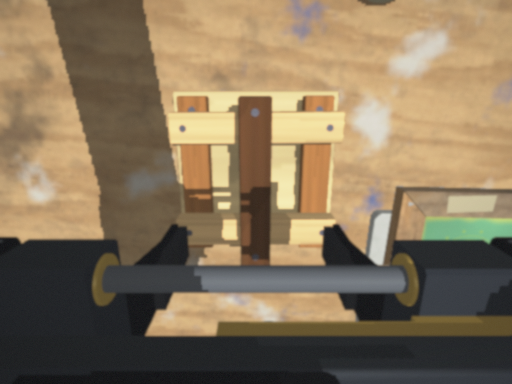

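Both slats are released and lie square. I'll move the arm aside for a clear check from the top and scene cameras.

```bash
python3 -m pendant '[{"translation":[-0.5,2,1],"angular":[0,0,0],"hand":1},{"translation":[-1,4,1],"angular":[0,0,0],"hand":1},{"translation":[-1.5,4,1],"angular":[0,0,0],"hand":1},{"translation":[-1.5,4,0],"angular":[0,0,0],"hand":1},{"translation":[-1.5,4,0],"angular":[0,0,0],"hand":1},{"translation":[-1.5,4,0],"angular":[0,0,0],"hand":1},{"translation":[-1.5,4,0],"angular":[0,0,0],"hand":1},{"translation":[-1.5,4,0],"angular":[0,0,0],"hand":1},{"translation":[-1,4,0],"angular":[0,0,0],"hand":1},{"translation":[0,0,0],"angular":[0,0,0],"hand":1},{"translation":[0,0,0],"angular":[0,0,0],"hand":1},{"translation":[0,0,0],"angular":[0,0,0],"hand":1}]'
python3 - <<'E'
from h import *
st()
t=r.camera('top')[:,:,::-1];s=r.camera('scene')[:,:,::-1]
for n,z in(('slat_pale',.034),('slat_dark',.056),('offcut',0)): print(n,[(x['confidence'],ray('top',x['point'][::-1],z).round(3)) for x in r.mark_of('top',n)][:2])
A=cv2.resize(t[125:275,200:400],(800,600),interpolation=cv2.INTER_CUBIC);cv2.imwrite('pics/t9.png',A)
cv2.imwrite('pics/s9.png',cv2.resize(s[150:300,180:380],(800,600),interpolation=cv2.INTER_CUBIC))
E
```

```text
time: 21.15
ee_pos: [0.4629, 0.3801, 0.2427]
eef_rot: [-0.015, 0.707, 0.014, 0.707]
ft_force: [-0.5, 0.0, 0.9]
width: 0.087
t 21.15 pos [0.4629 0.3801 0.2427] x [-0.001 -0.002 -1.   ] jaw 92.35 w 0.087 F [-0.5  0.   0.9] j7 0.88
slat_pale []
slat_dark [(0.97, array([0.576, 0.042, 0.056]))]
offcut [(0.89, array([ 0.452, -0.29 ,  0.   ])), (0.7, array([0.581, 0.04 , 0.   ]))]
```

View pics/t9.png

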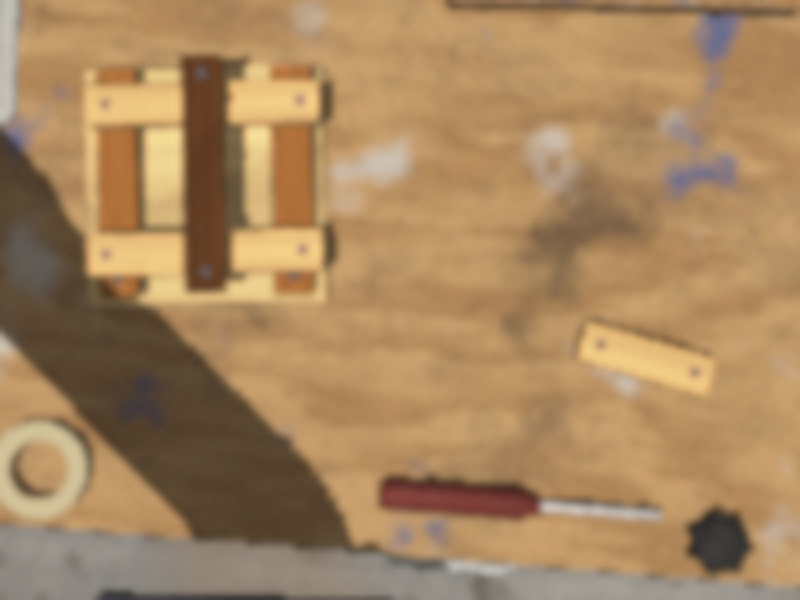

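View pics/s9.png

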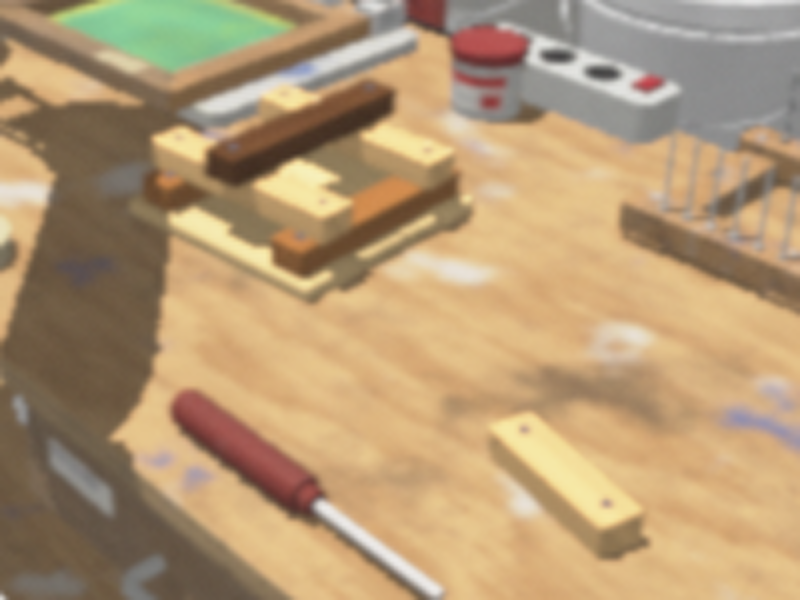

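The stack is square and flat. The pale slat's screws are at top crop (105,254) and (302,250), and the dark slat crosses the middle at (203,172). The offcut lies untouched at (648,357).

```bash
python3 -c "
from bench import r
print(r.close_job())"
```

```text
the job is handed in; nothing more can be done
None
```

I laid the pale slat in the open place across the two bearers, then laid the dark slat centrally across the second layer. The job was handed in at about 21 s of the 58 s allowed; it reports no verdict.

- **Pale slat:** just after release, the wrist camera put its centre at (0.523, 0.041), against a target of about (0.522, 0.039). Its screw measured 109 mm from the pinned slat's screw, against the 110 mm called for. In the last pictures it still lies square on both bearers.
- **Dark slat:** the last top-camera check put it at (0.576, 0.042), against a target of about (0.577, 0.042). It looks flat and crosswise in both pictures.
- **Offcut:** it looks untouched. The network's reading shifted about 7 mm between the first and last pictures, which I take to be detector scatter because nothing came near it.
- **Arm:** it is clear of everything, with no contact force beyond sensor noise.

**Failed or disagreeing checks:** in the last top picture the network did not find the pale slat at all, and it gave a second, false "offcut" on the stand. For the pale slat I relied on the wrist measurement and on looking at the pictures. At the start, the networks' positions for the stand and its two points differed by up to about 30 mm between the cameras, so I located the stand from its screws and plate corners instead.

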